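Seat the heel in the marking jig and hold the spring template at its mark

ROBOT

A 6-joint arm with a two-finger parallel gripper is mounted at the origin on the work surface. World frame = base frame: x ahead of the robot, y to its left, z up, the work surface at z = 0. Lengths are in m, angles in rad, forces in N, time in s.
With the tool pointing down it reaches from about 0.35 to 0.975 m from the base axis. Payload 4.9 kg.
Tool frame: the origin (TCP) lies at the very end of the fingers, on their centre line; the grasp point (between the pads) lies 19 mm behind it; z points along the fingers, y is the line along which they close (so a half turn about z gives the same grasp; the last joint's range is limited). The gripper opens to 85 mm and grips with 20 to 120 N. Pads are 22 mm wide; open, the fingers measure 114 mm over their backs; the gripper's body (76 mm by 85 mm) begins 54 mm behind the grasp point. The pads swing forward as they close: fully open they stand 13 mm farther back than shut.
Start: joints at [1.134, 0.053, 1.613, -0, 1.476, -0.119], TCP at [0.195, 0.594, 0.194] pointing down, gripper open.
Joint ranges: [-3.01, 3.01], [-1.01, 2.22], [0.06, 2.58], [-1.02, 4.17], [0.09, 2.62], [-3.14, 3.14]. Speed limits (rad/s): [2.57, 2.57, 3.14, 3.14, 3.14, 3.14].

INTERFACE

Orientations are given as a rotation vector (axis times angle).
In Python, from station import ctrl, imaging gives the robot as it stands.
- The arm moves only by the tool play_rows, never from a script. Its argument "series" is a list of rows, each a list of 3 entries, a list of its own where there are three numbers: the opening, from 0 (shut) to 1 (fully open), then the shift along the tool's x, y, z each as a share of 0.05 m, from -1 to 1, then the turn, a rotation vector about the tool's x, y, z each as a share of 8 degrees, from -1 to 1. In form: [[grip, [dx, dy, dz], [ax, ay, az]], ...]. A call has 1 to 8 rows; each row shifts and turns the commanded pose from where the row before left it, along the tool's axes as they then stand; what a row does not reach is not made up. A row lasts 1/8 s, in which the tool goes at most 62.5 mm and 10.7 degrees, less where a joint would pass 70% of its speed; a pose out of reach is approached as far as the arm can. A call with a number of a shift or a turn outside -1 to 1 is refused whole. A call with a gripper value outside its range is refused whole. The fingers move at their own pace and stop on an object; "force" is the grip in N (left out, the last holds). Time passes only in rows, so rows that do not move let the fingers close. It gives the time, the measured TCP pose, the force, the opening and the grip force at its end, in the units of the state.
- ctrl.get_obs(): the state, without advancing time (a new reading comes with each control period).
- imaging.get_image(name): name is "scene" or "top"; returns a dict with "color" (384x512x3 uint8, blue, green, red), "fx", "fy", "cx", "cy" (pixels), "extrinsics" (4x4, takes a point from world to camera coordinates). Camera axes: x right, y down, z forward; pixel columns grow to the right and rows downward; lengths in m; the calibration is good to about 2 mm. A picture is of the moment at which its call begins. There is no depth.
- ctrl.finish_job(): hands the job in; it is judged then, once.
The state is a dict: "t": time; "q": joint angles; "dq": joint speeds; "effort": joint torques, N m; "tool_pos": TCP position; "tool_rot": TCP orientation; "contact_force": force on the tool from outside, world axes, zero at the start; "wrist_torque": the same for the moment, N m; "opening": finger opening in m; "grip_force": force on a finger pad.
Only numpy, scipy, OpenCV 4.12 (cv2) and the standard library are available. Lean on these libraries where they do the work, as an engineer would, in place of code of your own. Each camera call takes 0.05 s, during which the arm holds its last target. There are 200 camera calls.

TASK

On the heel-marking jig, push the loose heel fully home into the fence corner, its straight edge flush against the far fence and its side flush against the side fence. Then take the upright wooden grip of the spring-return template slide, draw the slide out until its pointer lines up with the line on the set index, and keep it there: finish while still holding it with the gripper, so that the nail holes can be marked. Do not shift the index, and leave the other things on the table and the jig where they are.

Things in the scene. Friction and masses are not known exactly. Their poses are not given: they have to be found in the camera images.
- jig: Heel-marking jig: plywood bed 240 x 320 x 12 mm fixed on the table, with a fence corner at its far right, and a guide rail with a spring-return template slide at its left. Origin on the table under the bed. Axes: x away from the robot, y left, z up (turned a little from the robot's).
- corner (a point): Inner corner of the two wooden fences, level with the bed's top (12 mm above the table); axes as the jig's. Far fence: face in the plane x=0, y from -16 to +156 mm. Side fence: face in the plane y=0, x from 0 to -140 mm. Both 16 mm thick, 25 mm above the bed. The heel belongs at x<0, y>0: fully home, its centre is at x=-32, y=+28, z=+16 mm.
- heel_center (a point): Centre (half-way up) of the loose heel standing on the bed, brown stacked leather, 64 (x) x 56 (y) x 32 (z) mm, about 0.1 kg. Its x axis points to its straight edge, 32 mm away, which belongs at the far fence; its sides, 28 mm away along y, are straight from x=-4 to +32 mm; its other end is a half round of radius 28 mm. Slides on the bed when pushed with shut fingers.
- grip_center (a point): Point in the slide's upright wooden grip, 18.5 mm below its top. Grip: 14 (jig x) x 34 (jig y) x 50 mm high, 52 to 102 mm above the table, on a steel block 44 x 34 mm; room for fingers along x from above. A flat steel arm 51 to 57 mm above the table goes from the block to -y, over the fences, and over the seated heel when drawn out.
- carriage (a joint): How far the slide is drawn out, m: 0 as found (fully back, at the far end), growing as it is drawn towards the robot along the jig's -x; limit 0.09. Its spring pulls back with 4.5 N at 0 plus 0.9 N per 10 mm; let go, it returns.
- index (a joint): Setting of the index, m: the value of joint carriage at which the slide's pointer lines up with the index line; between 0.035 and 0.07. Held by friction only, not to be shifted.
- pointer (a point): Tip of the dark steel pointer that sticks out of the slide's block to the left, 33 mm to the jig's +y of the grip's centre at the same jig x, 42 mm above the table; moves with the slide.
- mark (a point): The line on the set index, a small dark steel clip (16 x 20 mm, 12 mm high, with a thin white line across its top and a small point towards the rail) on the graduated track left of the rail, 42 mm above the table; axes as the jig's. The pointer lines up when pointer and line have the same x in these axes.
- shoe: Bystander, leave alone: brown leather shoe, 265 x 90 x 105 mm. Origin at its underside.
- brush: Bystander, leave alone: wooden shoe brush, 160 x 50 x 45 mm, beside the rail side of the jig. Origin at its underside.
- polish_tin: Bystander, leave alone: flat closed metal tin, 74 mm across, 24 mm high, on the table beyond the jig. Origin at its underside.
- tack_tin: Bystander, leave alone: small closed metal tin, 38 mm across, 20 mm high, standing on the jig's bed in its near corner, outside the side fence's near end. Origin at its underside.
- cream_jar: Bystander, leave alone: glass jar with black cap, 52 mm across, 55 mm high, on the table beyond the jig. Origin at its underside.
- cleaner: Bystander, leave alone: amber bottle, 44 mm across, 130 mm high. Origin at its underside.
- mate_heel: Bystander, leave alone: a second heel of the same shape, on the table (not on the jig) beside the side fence. Origin at its underside.
- hammer: Bystander, leave alone: hammer lying on the table. Origin at its underside.
Mind the look-alikes: they are no part of the job. What is shaped like the part that bears heel_center but purple is not meant.

How it is judged:
By the outcome, as a careful person would: the job done as asked, in the order asked, and still so for the second after the job is handed in, while the arm keeps its last pose, push and grip.
It also fails if it takes over 64 s, if anything falls off the work surface, if the arm or the gripper's body presses on something with over 40 N, if the wrist force passes 120 N, or if a joint passes its speed limit or range.

## Working session

There is one attempt and no reset: what is moved stays moved. The work goes in short steps, Python scripts to look and compute and a tool call to move; the robot and the scene stay as the last step left them, time stands still between calls to the robot, and variables do not carry over. Pictures are saved under pics/ and viewed, at most 10 in all, crops included, and the job is handed in when it is done.

Besides the shell and the picture viewer there is one more tool, called after "Request:" by a JSON object that holds its "fn" and its "kwargs", one argument or row to a line. play_rows: Moves the arm, as the interface text tells. Shift numbers are shares of 0.05 m and turn numbers shares of 8 degrees, none past 1 either way. Its arguments: {"type":"object","properties":{"series":{"type":"array"},"force":{"type":"number"}},"required":["series"]}

```bash
mkdir -p pics
cat > h.py <<'E'
import numpy as np, cv2
from station import ctrl, imaging
def grab(n,fn=None):
    d=imaging.get_image(n)
    if fn: cv2.imwrite(fn,d["color"])
    np.savez(f'{n}.npz',**d)
    return d
def load(n): return dict(np.load(f'{n}.npz'))
def ray(d,uv):
    E=d["extrinsics"];R=E[:3,:3];t=E[:3,3]
    v=np.array([(uv[0]-d["cx"])/d["fx"],(uv[1]-d["cy"])/d["fy"],1.])
    return -R.T@t,R.T@v
def onz(d,uv,z):
    c,v=ray(d,uv); return c+v*(z-c[2])/v[2]
def proj(d,p):
    q=d["extrinsics"]@np.r_[p,1]; return np.array([d["fx"]*q[0]/q[2]+d["cx"],d["fy"]*q[1]/q[2]+d["cy"]])
E
python3 - <<'E'
from h import *
a=grab("scene");b=grab("top")
for n,d in(("scene",a),("top",b)):
    cv2.imwrite(f"pics/{n}0.png",cv2.resize(d["color"],(800,600),interpolation=cv2.INTER_CUBIC)); c,v=ray(d,(256,192)); print(c,v)
o=ctrl.get_obs(); print(o["t"],o["tool_pos"],o["tool_rot"])
E
```

```text
[ 1.15368085 -0.84238775  1.19502379] [-0.41991792  0.54615442 -0.72495261]
[ 0.4278655  -0.05995637  1.34215066] [ 0.08144022  0.01101694 -0.99664985]
0.1 [0.19503166 0.59312202 0.19236947] [-4.96950812e-01 -3.10159248e+00  2.81779092e-03]
```

View pics/top0.png

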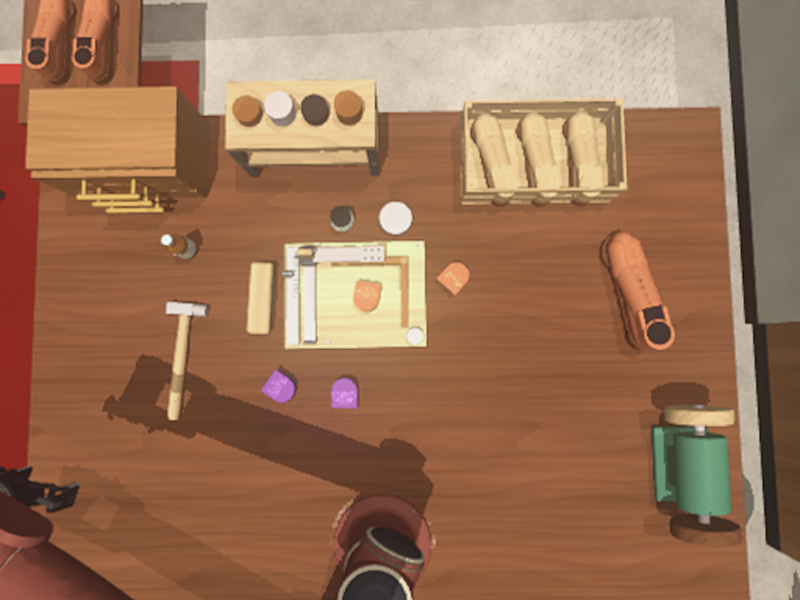

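View pics/scene0.png

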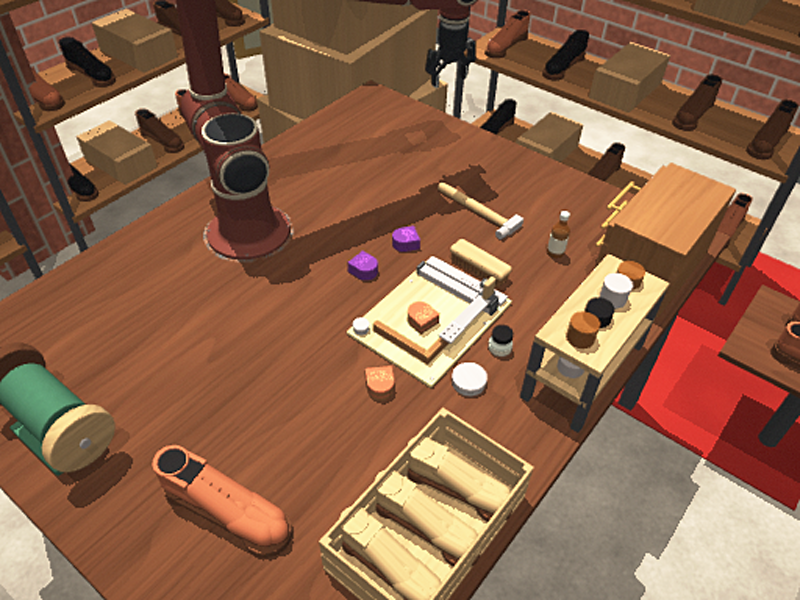

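Top picture (800x600): candidates are the brown heel on the bed at (366,295), the brown mate heel at (453,278) off the jig, and purple ones at (279,386) and (344,393). The one on the bed fits, being brown and on the jig. I'll confirm that with an enlarged crop.

Run:
```python
from h import *
t=load("top")["color"];s=load("scene")["color"]
cv2.imwrite("pics/tc.png",cv2.resize(t[145:230,155:285],None,fx=6,fy=6,interpolation=cv2.INTER_CUBIC))
cv2.imwrite("pics/sc.png",cv2.resize(s[155:250,215:335],None,fx=6,fy=6,interpolation=cv2.INTER_CUBIC))
```

```text
(no output)
```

View pics/tc.png

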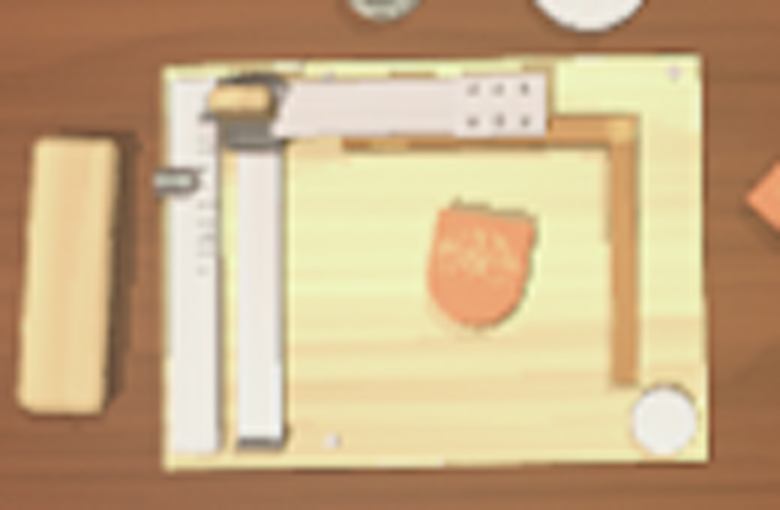

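View pics/sc.png

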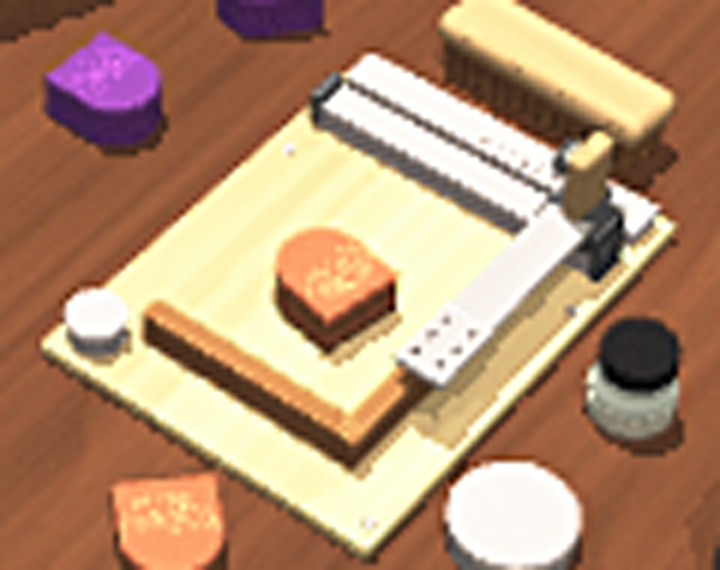

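Crops confirm it: the brown heel with its straight edge up is on the bed at tc (482,262). The fence's inner corner is at tc (606,150), the grip's top at (242,99), and the index clip at (178,181).

```bash
cat > m.py <<'E'
from h import *
d=load("top")
T=lambda u,v:(u/6+155-.42,v/6+145-.42)
S=lambda u,v:(u/6+215-.42,v/6+155-.42)
bed=np.array([onz(d,T(*p),.012)[:2] for p in [(163,66),(700,56),(707,460),(167,468)]]) # FL FR NR NL
model=np.array([[.12,.16],[.12,-.16],[-.12,-.16],[-.12,.16]])
c=bed.mean(0);q=bed-c
yaw=np.arctan2((model[:,0]*q[:,1]-model[:,1]*q[:,0]).sum(),(model*q).sum())
R=np.array([[np.cos(yaw),-np.sin(yaw)],[np.sin(yaw),np.cos(yaw)]])
fc=onz(d,T(606,150),.037)[:2]; 
J=lambda w:R.T@(np.asarray(w)[:2]-c)
E
python3 - <<'E'
from m import *
print("bed c",c,"yaw",np.degrees(yaw),"res",np.round((q@R-model)*1e3,1).tolist())
print("corner J",J(fc),fc, "side fence near",J(onz(d,T(610,383),.037)))
s=load("scene")
print("scene corner J",J(onz(s,S(347,418),.037)), "scene side near", J(onz(s,S(158,302),.037)))
hsv=cv2.cvtColor(d["color"],cv2.COLOR_BGR2HSV); 
print(hsv[188,235],hsv[180,240],hsv[170,258])
roi=np.zeros(hsv.shape[:2],np.uint8);roi[175:203,222:250]=1
m=((hsv[...,0]<14)&(hsv[...,1]>90)).astype(np.uint8)*roi
n,l,st,ce=cv2.connectedComponentsWithStats(m);i=1+np.argmax(st[1:,4]);print(st[i],ce[i])
ct=max(cv2.findContours((l==i).astype(np.uint8),0,1)[0],key=len)
P=np.array([J(onz(d,p[0],.044)) for p in ct]);print(np.round(P*1e3).tolist())
print("centroid J",J(onz(d,ce[i],.044)))
print("grip top J",J(onz(d,T(242,99),.102)),"mark J",J(onz(d,T(178,181),.042)))
print("grip scene J",J(onz(s,S(593,150),.102)),"mark scene",J(onz(s,S(566,157),.042)))
E
```

```text
bed c [0.55176709 0.0579699 ] yaw 0.3952457252021397 res [[-0.1, 0.7], [-0.4, 0.0], [-0.2, 1.0], [0.6, -1.7]]
corner J [ 0.06066761 -0.1032786 ] [ 0.6131457  -0.04488774] side fence near [-0.07499916 -0.10323903]
scene corner J [ 0.06673179 -0.11016922] scene side near [-0.07132468 -0.10987402]
[ 17 103 238] [ 20  91 193] [ 15 129 208]
[227 180  17  19 184] [234.54347826 189.70652174]
[[25.0, -10.0], [22.0, -7.0], [18.0, -7.0], [15.0, -7.0], [11.0, -7.0], [14.0, -10.0], [11.0, -14.0], [11.0, -17.0], [7.0, -21.0], [7.0, -24.0], [11.0, -24.0], [14.0, -24.0], [18.0, -28.0], [18.0, -31.0], [14.0, -35.0], [11.0, -35.0], [7.0, -35.0], [4.0, -35.0], [7.0, -35.0], [11.0, -35.0], [14.0, -38.0], [14.0, -42.0], [10.0, -45.0], [7.0, -48.0], [3.0, -48.0], [-0.0, -48.0], [-4.0, -52.0], [-7.0, -52.0], [-11.0, -48.0], [-11.0, -45.0], [-10.0, -41.0], [-7.0, -38.0], [-7.0, -34.0], [-10.0, -34.0], [-14.0, -31.0], [-14.0, -27.0], [-14.0, -24.0], [-10.0, -20.0], [-7.0, -17.0], [-3.0, -14.0], [-3.0, -10.0], [-3.0, -7.0], [1.0, -3.0], [-3.0, -3.0], [-6.0, -3.0], [-10.0, -3.0], [-13.0, -3.0], [-17.0, -3.0], [-20.0, -3.0], [-24.0, -3.0], [-27.0, -6.0], [-31.0, -10.0], [-34.0, -13.0], [-34.0, -17.0], [-38.0, -20.0], [-38.0, -24.0], [-38.0, -27.0], [-38.0, -31.0], [-38.0, -34.0], [-38.0, -37.0], [-35.0, -41.0], [-31.0, -44.0], [-28.0, -48.0], [-25.0, -51.0], [-21.0, -52.0], [-18.0, -52.0], [-14.0, -52.0], [-11.0, -52.0], [-7.0, -55.0], [-4.0, -55.0], [-0.0, -55.0], [3.0, -55.0], [7.0, -59.0], [10.0, -59.0], [14.0, -59.0], [14.0, -55.0], [17.0, -52.0], [17.0, -49.0], [17.0, -45.0], [17.0, -42.0], [17.0, -38.0], [21.0, -35.0], [21.0, -31.0], [21.0, -28.0], [21.0, -24.0], [21.0, -21.0], [21.0, -17.0], [25.0, -14.0]]
centroid J [-0.00920806 -0.02930401]
grip top J [0.08391504 0.09786908] mark J [0.04656762 0.14568335]
grip scene J [0.08671751 0.09759249] mark scene [0.04927391 0.13695174]
```

Request:
{"fn": "play_rows", "kwargs": {
  "series": [
    [0,[-0.8,-0.82,0],[0,0,0]],
    [0,[-0.8,-0.82,0],[0,0,0]],
    [0,[-0.8,-0.82,0],[0,0,0]],
    [0,[-0.8,-0.82,0],[0,0,0]],
    [0,[-0.8,-0.82,0],[0,0,0]],
    [0,[-0.8,-0.82,0],[0,0,0]],
    [0,[-0.8,-0.82,0],[0,0,0]],
    [0,[-0.8,-0.82,0],[0,0,0]]
  ]
}}

```text
t: 1.1
tool_pos: [0.397, 0.1804, 0.1932]
tool_rot: [0.497, 3.102, 0.0]
contact_force: [1.3, 0.8, -0.4]
opening: 0.0001
grip_force: 0.0
```

Request:
{"fn": "play_rows", "kwargs": {
  "series": [
    [0,[0,0,0],[0,0,1]],
    [0,[0,0,0],[0,0,1]],
    [0,[0,0,0],[0,0,1]],
    [0,[0,0,0],[0,0,1]],
    [0,[0,0,0],[0,0,1]],
    [0,[0,0,0],[0,0,1]],
    [0,[0,0,0],[0,0,1]],
    [0,[0,0,0],[0,0,1]]
  ]
}}

```text
t: 2.1
tool_pos: [0.3964, 0.182, 0.1929]
tool_rot: [-2.07, -2.362, 0.001]
contact_force: [0.2, -0.4, 0.2]
opening: 0.0001
grip_force: 0.0
```

```bash
cat >> m.py <<'E'
from scipy.spatial.transform import Rotation as Ro
CJ=np.array([.065,-.106])
W=lambda j:c+R@np.asarray(j)
def go(j,z):
    o=ctrl.get_obs(); M=Ro.from_rotvec(o["tool_rot"]).as_matrix()
    w=np.r_[W(j),z]-o["tool_pos"]; ydir=np.degrees(np.arctan2(M[1,1],M[0,1])-yaw)
    print("t",round(o["t"],2),"J now",J(o["tool_pos"]).round(4),"z",o["tool_pos"][2].round(4),"toolz",M[:,2].round(3),"y-dir vs jig deg",round(ydir,2),"units",(M.T@w/.05).round(3),"F",np.round(o["contact_force"],1))
E
python3 - <<'E'
from m import *
a=[J(onz(d,T(*p),.044)) for p in[(440,207),(536,218),(478,328)]];print(np.round(a,4)); e=a[0]-a[1];mid=(a[0]+a[1])/2
n=np.array([e[1],-e[0]])/np.linalg.norm(e);print("yaw",np.degrees(np.arctan2(n[1],n[0])),"ctr from edge",mid-.032*n,"from tip",a[2]+.032*n,"len",np.linalg.norm(e))
go((-.075,-.033),.19)
E
```

```text
[[ 0.0283 -0.0067]
 [ 0.0208 -0.0622]
 [-0.0423 -0.0279]]
yaw -7.644689915811465 ctr from edge [-0.00718576 -0.03020706] from tip [-0.01055659 -0.03212678] len 0.05597763626683472
t 2.1 J now [-0.1545  0.1251] z 0.1929 toolz [-0.001 -0.    -1.   ] y-dir vs jig deg 7.13 units [-3.335  1.185  0.058] F [ 0.2 -0.4  0.2]
```

Request:
{"fn": "play_rows", "kwargs": {
  "series": [
    [0,[0,0,0],[0,0,0.89]],
    [0,[-0.8,0.4,0],[0,0,0]],
    [0,[-0.8,0.4,0],[0,0,0]],
    [0,[-0.8,0.4,0.5],[0,0,0]],
    [0,[-0.76,0.39,0.5],[0,0,0]],
    [0,[0,0,0.8],[0,0,0]],
    [0,[0,0,0.8],[0,0,0]],
    [0,[0,0,0.6],[0,0,0]]
  ]
}}

```text
t: 3.1
tool_pos: [0.4767, 0.025, 0.0311]
tool_rot: [-2.207, -2.232, 0.003]
contact_force: [0.1, 0.6, 0.1]
opening: 0.0002
grip_force: 0.0
```

Run:
```python
from m import *
go((-.075,-.033),.022)
```

```text
t 3.1 J now [-0.0753 -0.0325] z 0.0311 toolz [-0.003  0.    -1.   ] y-dir vs jig deg 0.25 units [-0.011  0.006  0.182] F [0.1 0.6 0.1]
```

Request:
{"fn": "play_rows", "kwargs": {
  "series": [
    [0,[0,0,0.16],[0,0,0]],
    [0,[0,0.2,0],[0,0,0]],
    [0,[0,0.2,0],[0,0,0]],
    [0,[0,0.15,0],[0,0,0]],
    [0,[0,0.15,0],[0,0,0]],
    [0,[0,0.15,0],[0,0,0]],
    [0,[0,0.15,0],[0,0,0]],
    [0,[0,0.1,0],[0,0,0]]
  ]
}}

```text
t: 4.1
tool_pos: [0.5336, 0.0257, 0.0255]
tool_rot: [-2.208, -2.234, 0.0]
contact_force: [-0.6, 0.2, 0.1]
opening: 0.0003
grip_force: 0.0
```

Run:
```python
from m import *
d2=grab("top");cv2.imwrite("pics/t2.png",cv2.resize(d2["color"][145:230,155:285],None,fx=6,fy=6,interpolation=cv2.INTER_CUBIC))
go((-.014,-.033),.022)
```

```text
t 4.15 J now [-0.018  -0.0322] z 0.0256 toolz [ 0.001 -0.    -1.   ] y-dir vs jig deg 0.27 units [-0.016  0.079  0.073] F [-0.2 -0.6  0.5]
```

View pics/t2.png

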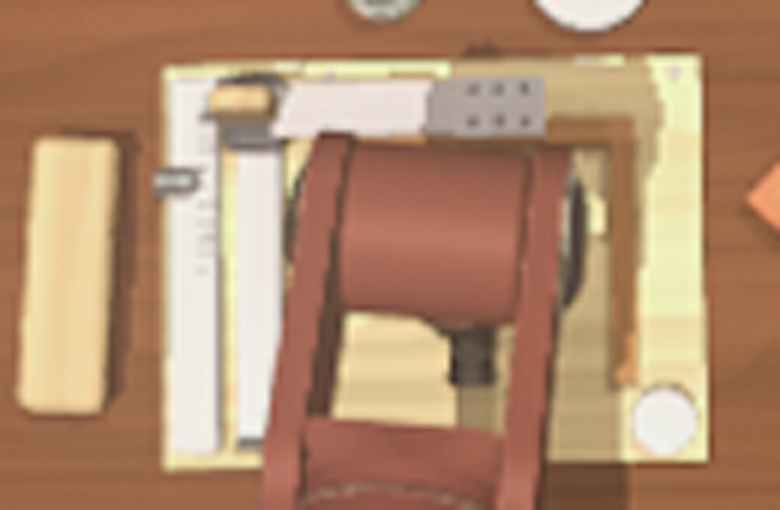

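The wrist hides the heel from above, so I'll go on by feel.

Request:
{"fn": "play_rows", "kwargs": {
  "series": [
    [0,[0,0.04,0.06],[0,0,0]],
    [0,[0,0.04,0],[0,0,0]],
    [0,[0,0.04,0],[0,0,0]]
  ]
}}

```text
t: 4.53
tool_pos: [0.539, 0.0258, 0.0224]
tool_rot: [-2.208, -2.234, 0.0]
contact_force: [-0.7, -0.1, -0.3]
opening: -0.0002
grip_force: 0.0
```

Request:
{"fn": "play_rows", "kwargs": {
  "series": [
    [0,[0,0.04,0],[0,0,0]],
    [0,[0,0,0],[0,0,0]]
  ]
}}

```text
t: 4.78
tool_pos: [0.5413, 0.0258, 0.0226]
tool_rot: [2.208, 2.234, 0.0]
contact_force: [-0.1, -0.1, 0.7]
opening: -0.0002
grip_force: 0.0
```

Request:
{"fn": "play_rows", "kwargs": {
  "series": [
    [0,[0,0.05,0],[0,0,0]],
    [0,[0,0.05,0],[0,0,0]],
    [0,[0,0,0],[0,0,0]]
  ]
}}

```text
t: 5.15
tool_pos: [0.5463, 0.0259, 0.0226]
tool_rot: [2.208, 2.234, 0.0]
contact_force: [0.0, 0.2, 0.7]
opening: -0.0002
grip_force: 0.0
```

Run:
```python
from m import *
d2=grab("scene");cv2.imwrite("pics/s2.png",cv2.resize(d2["color"][155:250,215:335],None,fx=6,fy=6,interpolation=cv2.INTER_CUBIC))
go((-.014,-.033),.022)
```

```text
t 5.2 J now [-0.0058 -0.0321] z 0.0225 toolz [-0. -0. -1.] y-dir vs jig deg 0.27 units [-0.017 -0.165  0.01 ] F [-0.4  0.3 -0.1]
```

View pics/s2.png

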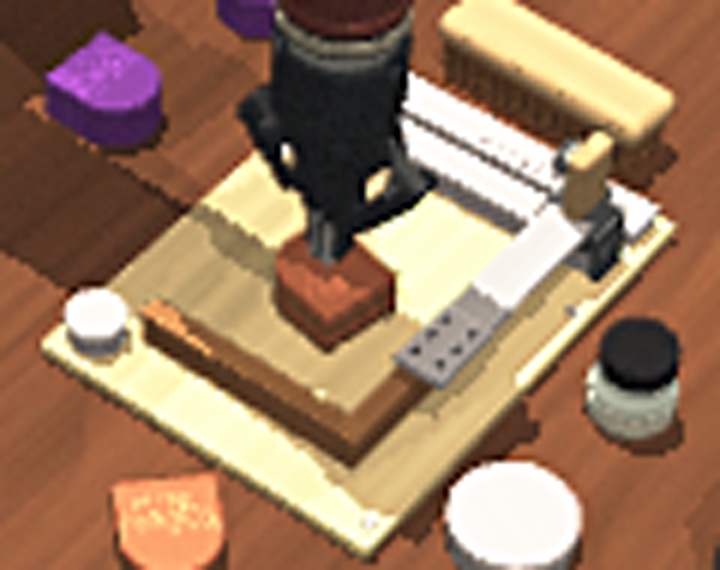

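Run:
```python
from m import *
s=load("scene");o=ctrl.get_obs()
f=lambda p:((proj(s,p)-[215,155]+.42)*6).round()
p=o["tool_pos"];print(o["opening"],"tcp",f(p),"tcp+3cm",f(p+[0,0,.03]))
for x,y in[(.0283,-.0067),(.0208,-.0622),(-.0423,-.0279)]: print(f(np.r_[W((x,y)),.044]),f(np.r_[W((x,y)),.012]))
```

```text
-5.439963162704215e-05 tcp [327. 295.] tcp+3cm [329. 260.]
[401. 273.] [398. 309.]
[334. 321.] [331. 358.]
[284. 237.] [282. 274.]
```

The scene crop shows the heel's front corner still at (328,350), so it has not moved. The fingertips seem to end at (325,262), in or above the heel's top, while the TCP should project to (327,295). I'll lift and check the tip position.

Request:
{"fn": "play_rows", "kwargs": {
  "series": [
    [0,[0,0,-0.5],[0,0,0]],
    [0,[0,0,-0.5],[0,0,0]],
    [0,[0,0,0],[0,0,0]]
  ]
}}

```text
t: 5.58
tool_pos: [0.5481, 0.0257, 0.0749]
tool_rot: [2.206, 2.232, 0.005]
contact_force: [-0.7, 0.1, 0.5]
opening: -0.0
grip_force: 0.0
```

Run:
```python
from m import *
s=grab("scene");o=ctrl.get_obs()
im=cv2.resize(s["color"][155:230,225:325],None,fx=8,fy=8,interpolation=cv2.INTER_CUBIC)
f=lambda p:((proj(s,p)-[225,155]+.42)*8).round()
p=o["tool_pos"];print(p,o["opening"],"tcp",f(p),f(p+[0,0,.073]),f(p+[0,0,.15]))
cv2.imwrite("pics/s3.png",im)
```

```text
[0.5467719  0.02579104 0.07316843] -2.91464679703413e-05 tcp [362. 316.] [369. 196.] [377.  61.]
```

View pics/s3.png

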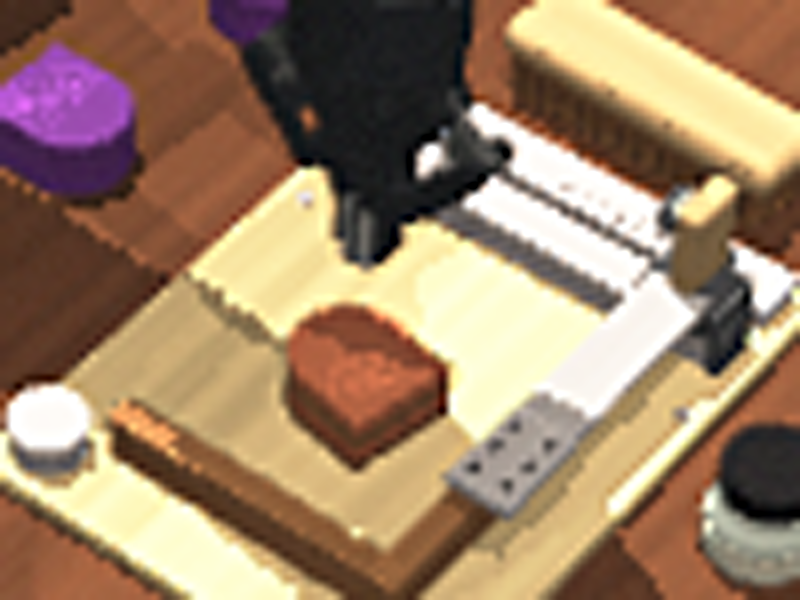

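Expected tip is at (362,316), but it is seen at (365,265), about 30 mm too high or offset. I'll back off from the heel and find the bed by touch.

Request:
{"fn": "play_rows", "kwargs": {
  "series": [
    [0,[0,-0.85,0],[0,0,0]],
    [0,[0,-0.85,0],[0,0,0]],
    [0,[0,0,0.5],[0,0,0]],
    [0,[0,0,0.4],[0,0,0]],
    [0,[0,0,0],[0,0,0]]
  ]
}}

```text
t: 6.25
tool_pos: [0.4581, 0.0252, 0.0244]
tool_rot: [-2.205, -2.231, 0.006]
contact_force: [0.5, -0.1, 0.6]
opening: -0.0002
grip_force: 0.0
```

Run:
```python
from m import *
s=grab("scene");o=ctrl.get_obs()
p=o["tool_pos"];u=proj(s,p);print("tcp",p,u, "start TCP px800", proj(s,np.array([.195,.5935,.1925]))*800/512)
g=s["color"].max(2); u=u.round().astype(int)
print(u); print(g[u[1]-14:u[1]+8,u[0]-8:u[0]+9])
im=cv2.resize(s["color"][u[1]-35:u[1]+25,u[0]-40:u[0]+40],None,fx=8,fy=8,interpolation=cv2.INTER_CUBIC)
cv2.imwrite("pics/s4.png",im)
```

```text
tcp [0.45955716 0.02499908 0.02585899] [250.06145347 191.90843701] start TCP px800 [447.34275136  98.10575254]
[250 192]
[[128 131 133 138  43  72  53  29  26  25  31  24  33  29  30  25  21]
 [130 128 130 141  48 105  43  20  27  24  27  30  26  26  22  17   4]
 [129 128 128 137  46 100  49  76  48  23  27  33  32  24   9 140 255]
 [127 128 128 130  47  92  43  99  67  26  28  30  22  47 198 255 255]
 [128 124 122 134  44  91  46 109  71  30  22  21  58 251 255 255 248]
 [125 121 128 142  98  92  50 108  73  29  19  10 225 255 254 247 248]
 [120 127 134 144 133  95  49 105  64  21  17  53 255 255 248 249 247]
 [131 136 138 141 130  97  51 103  55  12 102 255 255 249 249 248 247]
 [143 140 136 129 127 119  88 102  79 137 255 255 251 249 249 247 248]
 [147 144 133 125 124 130 134 120 121 255 255 255 251 249 247 249 250]
 [ 78  71 126 130 128 134 139 146 135 170 163 255 255 250 250 251 254]
 [ 63  54  65 132 137 145 149 145 139 140 133 163 255 255 254 252 252]
 [ 58  59  55  66 122 148 145 141 144 144 140 133 169 255 255 255 251]
 [ 59  56  58 147 149 145 142 144 147 144 143 148 140 169 173 255 253]
 [ 56  74 210 156 138 140 143 145 144 145 151 150 149 144 131 159 255]
 [111 210 210 190 193 144 139 137 141 144 148 153 151 143 132 127 161]
 [194 203 195 193 200 192 191 197 202 204 154 146 140 136 137 135 131]
 [200 190 194 195 196 195 202 204 205 210 198 189 138 133 135 138 145]
 [191 196 197 196 193 201 202 200 206 199 190 187 184 182 189 148 146]
 [197 197 195 198 202 205 206 205 196 187 186 187 183 190 202 205 206]
 [198 198 197 205 205 203 203 196 186 184 187 184 190 199 207 208 208]
 [195 197 206 204 203 204 195 185 186 187 184 188 199 205 205 207 202]]
```

Request:
{"fn": "play_rows", "kwargs": {
  "series": [
    [0,[0,0,0.1],[0,0,0]],
    [0,[0,0,0.08],[0,0,0]],
    [0,[0,0,0],[0,0,0]]
  ]
}}

```text
t: 6.68
tool_pos: [0.4611, 0.0248, 0.0184]
tool_rot: [-2.208, -2.234, 0.0]
contact_force: [0.1, 0.4, 0.3]
opening: -0.0003
grip_force: 0.0
```

Request:
{"fn": "play_rows", "kwargs": {
  "series": [
    [0,[0,0,0.06],[0,0,0]],
    [0,[0,0,0.06],[0,0,0]],
    [0,[0,0,0],[0,0,0]]
  ]
}}

```text
t: 7.05
tool_pos: [0.4608, 0.0249, 0.0122]
tool_rot: [-2.208, -2.234, 0.001]
contact_force: [-0.2, -0.2, 0.7]
opening: -0.0
grip_force: 0.0
```

Request:
{"fn": "play_rows", "kwargs": {
  "series": [
    [0,[0,0,0.06],[0,0,0]],
    [0,[0,0,0.06],[0,0,0]],
    [0,[0,0,0],[0,0,0]]
  ]
}}

```text
t: 7.42
tool_pos: [0.4607, 0.0249, 0.0061]
tool_rot: [-2.208, -2.234, 0.001]
contact_force: [-0.3, -0.3, 1.2]
opening: 0.0
grip_force: 0.0
```

Request:
{"fn": "play_rows", "kwargs": {
  "series": [
    [0,[0,0,0.06],[0,0,0]],
    [0,[0,0,0.06],[0,0,0]],
    [0,[0,0,0],[0,0,0]]
  ]
}}

```text
t: 7.8
tool_pos: [0.4608, 0.0249, 0.0001]
tool_rot: [-2.208, -2.234, 0.001]
contact_force: [-0.1, -0.7, -0.6]
opening: 0.0003
grip_force: 0.0
```

The tool reads z=0 with no contact, so the reported TCP is too low. I'll keep feeling downward for the bed.

Request:
{"fn": "play_rows", "kwargs": {
  "series": [
    [0,[0,0,0.06],[0,0,0]],
    [0,[0,0,0.06],[0,0,0]],
    [0,[0,0,0],[0,0,0]]
  ]
}}

```text
t: 8.18
tool_pos: [0.4608, 0.0249, -0.0059]
tool_rot: [-2.208, -2.234, 0.001]
contact_force: [-0.3, 0.2, 0.5]
opening: 0.0002
grip_force: 0.0
```

Request:
{"fn": "play_rows", "kwargs": {
  "series": [
    [0,[0,0,0.05],[0,0,0]],
    [0,[0,0,0.05],[0,0,0]],
    [0,[0,0,0],[0,0,0]]
  ]
}}

```text
t: 8.55
tool_pos: [0.4609, 0.0249, -0.0108]
tool_rot: [-2.208, -2.234, 0.001]
contact_force: [0.0, 0.7, -0.4]
opening: -0.0
grip_force: 0.0
```

Request:
{"fn": "play_rows", "kwargs": {
  "series": [
    [0,[0,0,0.04],[0,0,0]],
    [0,[0,0,0.02],[0,0,0]],
    [0,[0,0,0],[0,0,0]]
  ]
}}

```text
t: 8.93
tool_pos: [0.461, 0.0249, -0.0136]
tool_rot: [-2.208, -2.234, 0.0]
contact_force: [-0.3, -0.2, 0.3]
opening: -0.0
grip_force: 0.0
```

Request:
{"fn": "play_rows", "kwargs": {
  "series": [
    [0,[0,0,0.04],[0,0,0]],
    [0,[0,0,0],[0,0,0]]
  ]
}}

```text
t: 9.18
tool_pos: [0.4609, 0.0249, -0.0157]
tool_rot: [-2.208, -2.234, 0.0]
contact_force: [-0.2, 0.3, 0.2]
opening: 0.0002
grip_force: 0.0
```

Run:
```python
from m import *
s=grab("scene");o=ctrl.get_obs()
p=o["tool_pos"];print(p,proj(s,p),proj(s,p+[0,0,.03]))
im=cv2.resize(s["color"][160:220,215:295],None,fx=8,fy=8,interpolation=cv2.INTER_CUBIC)
cv2.imwrite("pics/s5.png",im)
```

```text
[ 0.46104979  0.02487076 -0.01558191] [250.25538413 199.82785611] [250.32902411 194.27568727]
```

View pics/s5.png

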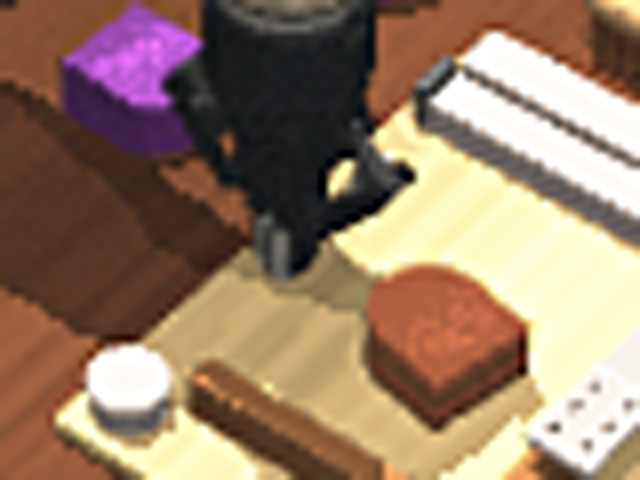

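The tip is now at native (250.4,194.4), which matches the reported TCP plus 30 mm in z (250.3,194.3). One more light touch on the bed will confirm it.

Request:
{"fn": "play_rows", "kwargs": {
  "series": [
    [0,[0,0,0.03],[0,0,0]],
    [0,[0,0,0],[0,0,0]]
  ]
}}

```text
t: 9.48
tool_pos: [0.461, 0.0249, -0.0171]
tool_rot: [-2.208, -2.234, 0.0]
contact_force: [-0.7, -0.7, -0.6]
opening: -0.0
grip_force: 0.0
```

Request:
{"fn": "play_rows", "kwargs": {
  "series": [
    [0,[0,0,0.04],[0,0,0]],
    [0,[0,0,0],[0,0,0]]
  ]
}}

```text
t: 9.72
tool_pos: [0.4609, 0.0249, -0.0192]
tool_rot: [-2.208, -2.234, 0.0]
contact_force: [0.5, 0.2, 0.6]
opening: -0.0001
grip_force: 0.0
```

Request:
{"fn": "play_rows", "kwargs": {
  "series": [
    [0,[0,0,0.04],[0,0,0]],
    [0,[0,0,0],[0,0,0]]
  ]
}}

```text
t: 9.98
tool_pos: [0.4609, 0.0249, -0.0212]
tool_rot: [-2.208, -2.234, 0.0]
contact_force: [0.6, -0.8, -0.4]
opening: 0.0001
grip_force: 0.0
```

Request:
{"fn": "play_rows", "kwargs": {
  "series": [
    [0,[0,0,0.04],[0,0,0]],
    [0,[0,0,0],[0,0,0]]
  ]
}}

```text
t: 10.22
tool_pos: [0.4609, 0.0249, -0.0232]
tool_rot: [-2.208, -2.234, 0.0]
contact_force: [0.2, 0.0, 0.0]
opening: -0.0004
grip_force: 0.0
```

Request:
{"fn": "play_rows", "kwargs": {
  "series": [
    [0,[0,0,0.04],[0,0,0]],
    [0,[0,0,0],[0,0,0]]
  ]
}}

```text
t: 10.48
tool_pos: [0.4609, 0.0249, -0.0252]
tool_rot: [-2.208, -2.234, 0.0]
contact_force: [0.1, 1.5, -0.8]
opening: 0.0
grip_force: 0.0
```

Request:
{"fn": "play_rows", "kwargs": {
  "series": [
    [0,[0,0,0.04],[0,0,0]],
    [0,[0,0,0],[0,0,0]]
  ]
}}

```text
t: 10.72
tool_pos: [0.4613, 0.0249, -0.0258]
tool_rot: [-2.208, -2.234, 0.001]
contact_force: [-5.4, -0.5, 8.7]
opening: 0.0
grip_force: 4.7
```

Run:
```python
from m import *
s=grab("scene");o=ctrl.get_obs();p=o["tool_pos"];print(p,o["q"].round(4) if hasattr(o["q"],"round") else o["q"])
for k in(.03,.035,.04): print(k,proj(s,p+[0,0,k]))
g=s["color"].max(2);print(g[184:204,242:262])
```

```text
[ 0.4613293   0.02484321 -0.02577493] [-1.0740e-01 -8.6900e-02  2.1472e+00 -1.0000e-04  1.0820e+00 -1.1920e-01]
0.03 [250.35811839 196.2187831 ]
0.035 [250.37059598 195.2873654 ]
0.04 [250.38313007 194.35173024]
[[ 54  25  29  26  28  30  32  28  27  30  30  22  25  10 219 255 214  81
   49  53]
 [139  83  78  28  25  24  28  25  26  29  29  26  25  14 255 255 170  92
   45  40]
 [147 147 145  86  29  32  27  30  29  28  27  31  30  24 162 105  65  37
   26  28]
 [ 81 144 147 111  34  25  26  24  28  25  31  31  31  30  41  21  25  23
   24  26]
 [ 64  78  72 137  90  28  49  26  22  25  27  29  37  28  31  27  25  22
   12   4]
 [ 66  56  58  80  54  62 101  40  25  28  27  30  31  27  24  22  14   4
  152 255]
 [ 60  62  63  61  57  57  67  57  41  26  25  26  37  24  21  13 141 255
  255 255]
 [ 62  59  66 161 101  56  54  74 101  40  23  23  26  19  75 135 255 255
  255 255]
 [ 59  74 155 164  92  52  53  81 108  40  24  29  45 155 148 139 166 170
  255 255]
 [104 151 154 149 150  66  54  79 105  41  18  19  41 151 147 138 131 121
  219 223]
 [196 201 144 140 152 107  58  78 111  43  23  23 103 142 143 140 136 145
  150 202]
 [204 194 191 195 201 131  53  69 104  35  15  62 140 145 139 140 149 154
  151 152]
 [193 196 198 200 200 206 157  87  91  56  95 136 146 139 142 148 155 155
  152 166]
 [197 197 195 196 204 209 208 207 173 185 193 147 136 141 150 154 156 154
  148 175]
 [197 196 196 205 204 205 208 201 189 189 195 186 141 141 148 150 152 151
  148 175]
 [197 198 207 205 205 204 195 188 185 190 187 194 196 205 207 210 153 140
  123 176]
 [194 202 205 206 203 194 186 185 190 184 190 200 209 210 210 205 189 190
  162 144]
 [192 200 204 202 194 185 189 190 186 178 190 205 208 206 200 193 188 196
  175 102]
 [200 206 202 193 185 189 190 187 182 187 202 208 205 199 192 186 189 206
  148  84]
 [208 205 193 186 190 190 186 182 191 203 208 205 198 192 185 187 198 218
  132  79]]
```

The bed is felt at reported z=-0.0256 with its true top at 0.012, so true tip z is about reported + 0.0375 and xy agrees. Next I push the heel with the tip at about 0.025.

Request:
{"fn": "play_rows", "kwargs": {
  "series": [
    [0,[0,0,-0.3],[0,0,0]],
    [0,[0,0.3,0],[0,0,0]],
    [0,[0,0.25,0],[0,0,0]],
    [0,[0,0.2,0],[0,0,0]],
    [0,[0,0.2,0],[0,0,0]],
    [0,[0,0.2,0],[0,0,0]],
    [0,[0,0.15,0],[0,0,0]],
    [0,[0,0,0],[0,0,0]]
  ]
}}

```text
t: 11.78
tool_pos: [0.5269, 0.0256, -0.012]
tool_rot: [2.208, 2.234, 0.001]
contact_force: [-0.6, -0.6, -1.5]
opening: 0.0002
grip_force: 0.0
```

Request:
{"fn": "play_rows", "kwargs": {
  "series": [
    [0,[0,0.08,0],[0,0,0]],
    [0,[0,0.06,0],[0,0,0]],
    [0,[0,0.06,0],[0,0,0]],
    [0,[0,0,0],[0,0,0]]
  ]
}}

```text
t: 12.28
tool_pos: [0.5342, 0.0256, -0.0123]
tool_rot: [-2.206, -2.232, 0.006]
contact_force: [-7.3, -1.3, 5.1]
opening: 0.0001
grip_force: 4.0
```

Request:
{"fn": "play_rows", "kwargs": {
  "series": [
    [0,[0,0.03,0],[0,0,0]],
    [0,[0,0,0],[0,0,0]]
  ]
}}

```text
t: 12.52
tool_pos: [0.5341, 0.0256, -0.0124]
tool_rot: [-2.204, -2.231, 0.01]
contact_force: [-13.7, -1.5, 9.2]
opening: 0.0005
grip_force: 6.7
```

Run:
```python
from m import *
go((-.06,-.033),.0)
s=grab("scene")
cv2.imwrite("pics/s6.png",cv2.resize(s["color"][170:245,230:330],None,fx=8,fy=8,interpolation=cv2.INTER_CUBIC))
```

```text
t 12.53 J now [-0.0179 -0.0322] z -0.0124 toolz [-0.009 -0.    -1.   ] y-dir vs jig deg 0.31 units [-0.011 -0.845 -0.24 ] F [-13.7  -1.5   9.2]
```

View pics/s6.png

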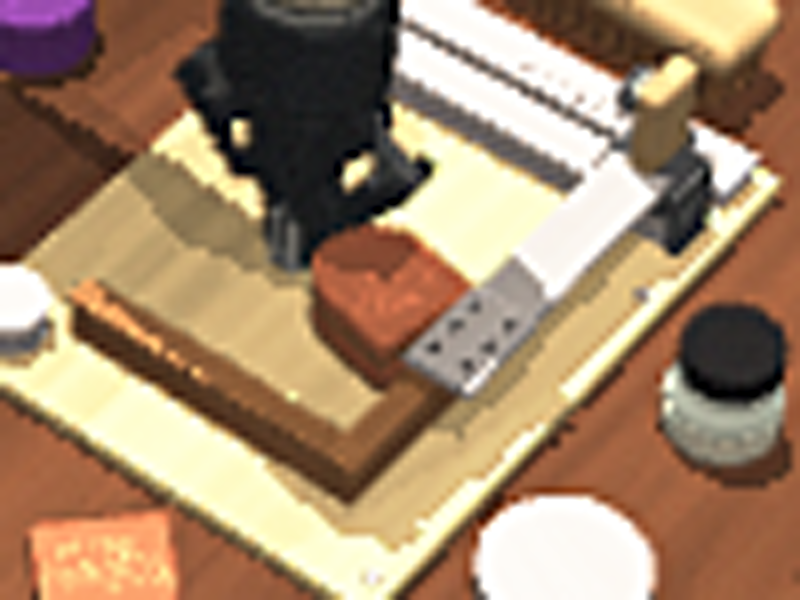

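The heel now sits at the far fence: its straight edge is under the template arm and its top runs from about (315,260) to (470,290). Next I go around to its left side and push it toward the side fence.

Request:
{"fn": "play_rows", "kwargs": {
  "series": [
    [0,[0,-0.5,0],[0,0,0]],
    [0,[0,0,-0.65],[0,0,0]],
    [0,[0.3,0,-0.65],[0,0,0]],
    [0,[0.5,0.8,0],[0,0,0]],
    [0,[0.44,0.8,0],[0,0,0]],
    [0,[0,0,0.4],[0,0,0]],
    [0,[0,0,0.4],[0,0,0]],
    [0,[0,0,0],[0,0,0]]
  ]
}}

```text
t: 13.58
tool_pos: [0.5882, 0.0879, 0.0093]
tool_rot: [-2.206, -2.23, 0.008]
contact_force: [-0.7, 0.2, -0.3]
opening: 0.0002
grip_force: 0.0
```

Run:
```python
from m import *
go((.036,.03),-.0075)
print(J(onz(d,T(430,137),.057)),J(onz(d,T(300,137),.057)))
```

```text
t 13.57 J now [0.0367 0.0296] z 0.0093 toolz [-0.007 -0.    -1.   ] y-dir vs jig deg 0.24 units [ 0.007 -0.011  0.335] F [-0.7  0.2 -0.3]
[ 0.06730187 -0.00251391] [0.06874571 0.07231051]
```

Request:
{"fn": "play_rows", "kwargs": {
  "series": [
    [0,[0,0,0.33],[0,0,0]],
    [0,[-0.2,0,0],[0,0,0]],
    [0,[-0.2,0,0],[0,0,0]],
    [0,[-0.2,0,0],[0,0,0]],
    [0,[-0.2,0,0],[0,0,0]],
    [0,[-0.2,0,0],[0,0,0]],
    [0,[-0.15,0,0],[0,0,0]],
    [0,[0,0,0],[0,0,0]]
  ]
}}

```text
t: 14.58
tool_pos: [0.5929, 0.03, -0.0034]
tool_rot: [2.208, 2.233, -0.0]
contact_force: [0.0, 0.1, -0.0]
opening: -0.0001
grip_force: 0.0
```

Request:
{"fn": "play_rows", "kwargs": {
  "series": [
    [0,[-0.08,0,0],[0,0,0]],
    [0,[-0.06,0,0],[0,0,0]],
    [0,[-0.05,0,0],[0,0,0]],
    [0,[0,0,0],[0,0,0]]
  ]
}}

```text
t: 15.08
tool_pos: [0.5928, 0.0211, -0.0034]
tool_rot: [2.208, 2.234, -0.0]
contact_force: [0.1, 0.4, 0.0]
opening: 0.0002
grip_force: 0.1
```

Request:
{"fn": "play_rows", "kwargs": {
  "series": [
    [0,[-0.04,0,0.05],[0,0,0]],
    [0,[-0.04,0,0.05],[0,0,0]],
    [0,[0,0,0],[0,0,0]]
  ]
}}

```text
t: 15.45
tool_pos: [0.5935, 0.0203, -0.0073]
tool_rot: [-2.207, -2.232, -0.008]
contact_force: [-0.8, 11.0, 6.4]
opening: 0.0005
grip_force: 5.3
```

Request:
{"fn": "play_rows", "kwargs": {
  "series": [
    [0,[-0.04,0,0],[0,0,0]],
    [0,[-0.03,0,0],[0,0,0]],
    [0,[0,0,0],[0,0,0]]
  ]
}}

```text
t: 15.82
tool_pos: [0.5932, 0.0203, -0.0072]
tool_rot: [-2.204, -2.228, -0.014]
contact_force: [-1.3, 21.6, 8.8]
opening: 0.0003
grip_force: 10.7
```

Side fence contact is made: the finger stopped at J y=-0.038, which puts the heel's far side at the fence. Now I square it again from the round end.

Request:
{"fn": "play_rows", "kwargs": {
  "series": [
    [0,[0.4,0,0],[0,0,0]],
    [0,[0,0,-0.65],[0,0,0]],
    [0,[0,-0.4,-0.65],[0,0,0]],
    [0,[-0.4,-0.8,0],[0,0,0]],
    [0,[-0.7,-0.7,0],[0,0,0]],
    [0,[0,0,0],[0,0,0]]
  ]
}}

```text
t: 16.58
tool_pos: [0.4958, -0.0236, 0.0554]
tool_rot: [-2.211, -2.231, 0.003]
contact_force: [1.0, -0.0, -0.1]
opening: -0.0001
grip_force: 0.0
```

Run:
```python
from m import *
go((-.05,-.077),-.0125)
```

```text
t 16.57 J now [-0.0566 -0.0812] z 0.0554 toolz [-0.002 -0.001 -1.   ] y-dir vs jig deg 0.13 units [0.084 0.134 1.359] F [ 1.  -0.  -0.1]
```

Request:
{"fn": "play_rows", "kwargs": {
  "series": [
    [0,[0.08,0,0.7],[0,0,0]],
    [0,[0,0,0.66],[0,0,0]],
    [0,[0,0,0],[0,0,0]],
    [0,[0,0.3,0],[0,0,0]],
    [0,[0,0.2,0],[0,0,0]],
    [0,[0,0.15,0],[0,0,0]],
    [0,[0,0.06,0],[0,0,0]],
    [0,[0,0,0],[0,0,0]]
  ]
}}

```text
t: 17.58
tool_pos: [0.5338, -0.0178, -0.0114]
tool_rot: [2.208, 2.234, 0.0]
contact_force: [0.4, -0.1, 0.1]
opening: 0.0
grip_force: 0.0
```

Request:
{"fn": "play_rows", "kwargs": {
  "series": [
    [0,[0,0.06,0],[0,0,0]],
    [0,[0,0.04,0],[0,0,0]],
    [0,[0,0,0],[0,0,0]]
  ]
}}

```text
t: 17.95
tool_pos: [0.5387, -0.0178, -0.0115]
tool_rot: [2.208, 2.234, 0.0]
contact_force: [0.9, 0.2, -0.6]
opening: 0.0002
grip_force: 0.0
```

Request:
{"fn": "play_rows", "kwargs": {
  "series": [
    [0,[0,0.04,0],[0,0,0]],
    [0,[0,0.03,0],[0,0,0]],
    [0,[0,0,0],[0,0,0]]
  ]
}}

```text
t: 18.32
tool_pos: [0.5394, -0.0177, -0.0117]
tool_rot: [-2.204, -2.231, 0.008]
contact_force: [-10.0, -0.6, 8.9]
opening: -0.0001
grip_force: 5.1
```

Request:
{"fn": "play_rows", "kwargs": {
  "series": [
    [0,[0,0.04,0],[0,0,0]],
    [0,[0,0.02,0],[0,0,0]],
    [0,[0,0,0],[0,0,0]]
  ]
}}

```text
t: 18.7
tool_pos: [0.5393, -0.0177, -0.0118]
tool_rot: [-2.2, -2.228, 0.016]
contact_force: [-21.3, -1.6, 17.8]
opening: 0.0001
grip_force: 10.9
```

Request:
{"fn": "play_rows", "kwargs": {
  "series": [
    [0,[0,-0.5,0],[0,0,0]],
    [0,[0,0,-0.9],[0,0,0]],
    [0,[0,0,-0.9],[0,0,0]],
    [0,[0.7,-0.7,-0.3],[0,0,0]],
    [0.5,[0.7,-0.7,0],[0,0,0]],
    [0.5,[0.7,-0.7,0],[0,0,0]],
    [0.5,[0.7,0,0],[0,0,0]],
    [0.5,[0.7,0,0],[0,0,0]]
  ]
}}

```text
t: 19.7
tool_pos: [0.4129, 0.157, 0.0938]
tool_rot: [2.208, 2.234, 0.002]
contact_force: [0.6, -0.6, 0.6]
opening: 0.0428
grip_force: 0.0
```

Run:
```python
from m import *
t=grab("top");s=grab("scene")
def cr(dd,a,b,c_,e,f): return cv2.resize(dd["color"][a:b,c_:e],None,fx=f,fy=f,interpolation=cv2.INTER_CUBIC)
A=cr(t,145,230,155,285,6);B=cr(t,150,225,195,275,5);C=cr(s,175,250,240,320,5)
A=cr(t,155,185,155,285,6) # 780x180
im=np.zeros((570,800,3),np.uint8);im[:180,:780]=A;im[185:185+375,:400]=B;im[185:185+375,400:]=C
cv2.imwrite("pics/f.png",im)
go((.085,.098),.03)
```

```text
t 19.8 J now [-0.1382  0.101 ] z 0.0938 toolz [ 0.001  0.001 -1.   ] y-dir vs jig deg 0.5 units [-0.101  4.462  1.279] F [-0.1 -0.3  0.5]
```

View pics/f.png

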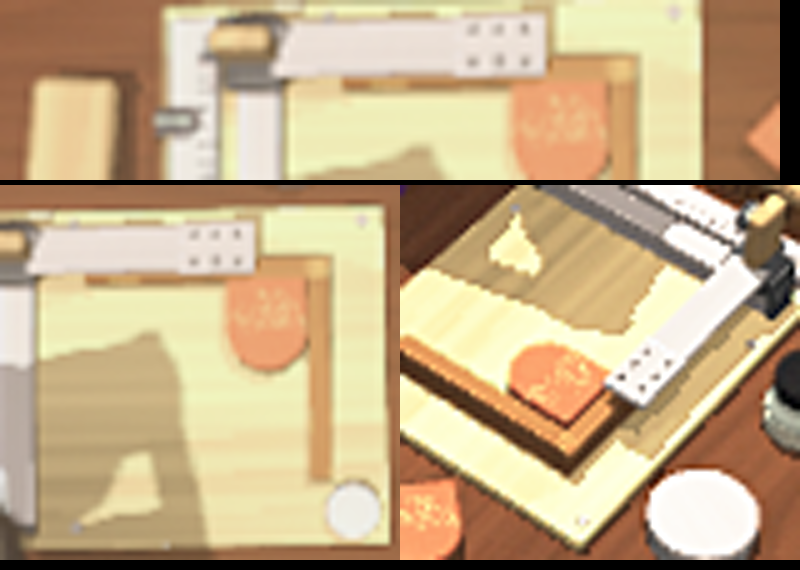

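The heel is flush with both fences in both views: its top edge lies under the arm by the far fence, and its right side is on the side fence. Now I'll measure the grip and index positions more closely, numerically.

Run:
```python
from m import *
t=load("top");g=t["color"]
print("rows155-182, gray, cols 180..202");G=cv2.cvtColor(g,cv2.COLOR_BGR2GRAY)
print(" "*5,list(range(180,203)))
for r in range(156,182): print(r,G[r,180:203])
h=cv2.cvtColor(g,cv2.COLOR_BGR2HSV)
print("sat")
for r in range(156,170): print(r,h[r,186:203,1])
```

```text
rows155-182, gray, cols 180..202
      [180, 181, 182, 183, 184, 185, 186, 187, 188, 189, 190, 191, 192, 193, 194, 195, 196, 197, 198, 199, 200, 201, 202]
156 [115 124 168 202 197 198 201 201 205 214 215 219 214 197 194 182 182 179
 183 183 196 219 221]
157 [115 132 195 234 229 220 221 223 224 227 229 218 204 176 162 127 122 105
 113 117 121 140 161]
158 [118 133 185 222 226 214 214 216 219 223 218 152 124 109  85  89  90  94
  99  97 108 114 139]
159 [116 132 178 215 238 237 235 235 235 234 215 167 166 170 166 162 155 159
 156 132 128 149 149]
160 [115 133 180 216 237 236 234 235 231 218 205 206 211 215 213 206 200 203
 199 161 129 164 178]
161 [114 132 180 216 236 235 234 235 226 201 207 216 221 219 214 207 208 210
 207 167 112 147 193]
162 [114 132 179 216 236 235 234 236 227 198 199 204 205 203 199 192 194 197
 194 151 101 153 213]
163 [114 128 175 215 237 236 235 232 210 170 162 149 148 151 156 146 145 148
 144 117 102 173 232]
164 [111 126 167 210 237 236 235 225 174 134 127 118 122 122 121 122 122 121
 122 119 121 182 229]
165 [113 126 164 207 237 236 235 228 197 186 177 129 1
[... 1866 characters left out ...]
 99  98  96  84  37  32  38]
160 [ 14  14  15  27  81  93  88  86  88  93  94  93  96 100  49  32  30]
161 [ 14  14  15  41  95  85  79  80  86  92  90  89  90 102  84  45  27]
162 [ 14  14  15  38  91  88  84  87  92  95  94  92  92 106 108  46  23]
163 [ 14  14  17  30  77 106 106 105 105 104 105 103 104 107 115  39  20]
164 [ 14  16  25  25  36  81 102 102 101 101  99  99 101 103  90  37  21]
165 [14 16 28 28 27 51 83 68 66 66 66 66 64 61 40 27 20]
166 [15 16 21 22 27 46 67 32 32 33 33 33 33 31 25 22 22]
167 [15 15 16 18 27 45 63 34 35 32 34 32 32 32 28 25 27]
168 [16 15 17 19 26 45 59 31 31 28 32 28 28 30 31 38 99]
169 [ 16  15  16  19  28  50  72  41  38  39  40  40  39  40  34  37 100]
```

Run:
```python
from m import *
t=load("top")
p=J(onz(t,(188.5,164.0),.042));g=J(onz(t,(194,160.9),.102));m=J(onz(t,(184,174.56),.042))
print(p,g,m,"idx",p[0]-m[0],g[0]-m[0])
# scene: line/pointer
s=load("scene");G=cv2.cvtColor(s["color"],cv2.COLOR_BGR2GRAY)
u=proj(s,np.r_[W(m),.042]);v=proj(s,np.r_[W(p),.042]);w=proj(s,np.r_[W(g),.102]);print(u,v,w)
r,c0=int(u[1]),int(u[0]);print(c0-8,r-8);print(G[r-8:r+8,c0-8:c0+14])
```

```text
[0.08413098 0.13076329] [0.08458163 0.10092056] [0.04723986 0.14654544] idx 0.036891119907557314 0.03734176316431013
[309.8950218  179.07764978] [315.9549543  185.97173401] [313.42420078 178.78870024]
301 171
[[ 59  44  59  52  66  85 109 126 157 167 211 230 240 242 239 236 231 230
  232 231 233 235]
 [ 64  42  56  51  49  56  76  92 117 138 163 190 217 232 241 242 239 234
  229 231 232 233]
 [ 54  50  62  50  56  58  53  62  83 100 126 149 173 197 225 236 243 240
  238 233 233 236]
 [ 58  65  61  41  58  63  42  56  55  65  87 107 135 156 180 207 229 239
  245 241 236 223]
 [ 58  61  62  53  65  61  44  60  51  49  56  73  91 112 139 130 167 215
  231 241 230 202]
 [105  49  54  55  58  51  50  57  42  55  55  42  45  58  79 104 144 132
  194 221 214 149]
 [255 178  94  52  51  59  63  56  42  51  47  20 116 246 221 126  99 122
  155 173 155  98]
 [255 255 248 161 101  53  47  48  89  89 111 102 244 247 247 235 105  86
  104 116  90  62]
 [252 255 255 255 250 160  94  88  98 203 206 225 243 248 240 170  53  51
   74  78  60  56]
 [251 253 254 255 255 255 203 111 206 217 232 230 235 237 166 103  39  51
   58  59  56  81]
 [255 235 253 253 255 255 134  56 211 239 237 236 223 160 101  86  40  62
   67  64  58  66]
 [247 166 254 255 233 246  81  54  98 147 216 217 146  99  95  87  57  64
   67  56  63  61]
 [156 255 255 217 253 255 137  42  64  87 113 113  89  92  96  79  57  59
   61  59  62  66]
 [ 87 141 201 255 255 249 160 165 117  95  92  86  91  97  92  62  47  51
   56  58  63  59]
 [241 142  87 132 229 243 255 239 115  90  95  92  94  97  88 187 157  56
   46  56  59  56]
 [255 255 248  93  94 110 230 152  92  91  97  93  96  96  82 120 255 254
  133  46  37  43]]
```

Request:
{"fn": "play_rows", "kwargs": {
  "series": [
    [0.5,[0,0.8,0],[0,0,0]],
    [0.5,[0,0.8,0],[0,0,0]],
    [0.5,[0,0.8,0],[0,0,0]],
    [0.5,[0,0.8,0],[0,0,0]],
    [0.5,[0,0.8,0],[0,0,0]],
    [0.5,[-0.06,0.45,0],[0,0,0]],
    [0.5,[0,0,0],[0,0,0]]
  ]
}}

```text
t: 20.68
tool_pos: [0.6367, 0.1542, 0.0932]
tool_rot: [2.21, 2.233, -0.001]
contact_force: [-0.6, -0.7, -0.2]
opening: 0.0425
grip_force: 0.0
```

Run:
```python
from m import *
go((.0845,.0985),.031)
```

```text
t 20.68 J now [0.0856 0.0956] z 0.0932 toolz [-0. -0. -1.] y-dir vs jig deg 0.2 units [ 0.058 -0.021  1.243] F [-0.6 -0.7 -0.2]
```

Request:
{"fn": "play_rows", "kwargs": {
  "series": [
    [0.5,[0.05,-0.02,0.3],[0,0,0]],
    [0.5,[0,0,0.3],[0,0,0]],
    [0.5,[0,0,0.2],[0,0,0]],
    [0.5,[0,0,0.2],[0,0,0]],
    [0.5,[0,0,0],[0,0,0]]
  ]
}}

```text
t: 21.3
tool_pos: [0.6336, 0.1578, 0.0421]
tool_rot: [-2.207, -2.234, 0.003]
contact_force: [0.6, -0.4, 0.7]
opening: 0.043
grip_force: 0.0
```

Request:
{"fn": "play_rows", "kwargs": {
  "series": [
    [0.5,[0,0,0.1],[0,0,0]],
    [0.5,[0,0,0.1],[0,0,0]],
    [0.5,[0,0,0],[0,0,0]]
  ]
}}

```text
t: 21.68
tool_pos: [0.6343, 0.1578, 0.033]
tool_rot: [-2.208, -2.234, 0.001]
contact_force: [0.0, -0.5, -0.6]
opening: 0.0432
grip_force: 0.0
```

Request:
{"fn": "play_rows", "kwargs": {
  "series": [
    [0.5,[0,0.02,0.05],[0,0,0]],
    [0.1,[0,0,0],[0,0,0]],
    [0,[0,0,0],[0,0,0]],
    [0,[0,0,0],[0,0,0]],
    [0,[0,0,0],[0,0,0]]
  ],
  "force": 60
}}

```text
t: 22.3
tool_pos: [0.6359, 0.1579, 0.0312]
tool_rot: [2.208, 2.234, 0.001]
contact_force: [1.0, 0.6, -0.6]
opening: 0.0133
grip_force: 60.6
```

Run:
```python
from m import *
go((.0845-.037,.0985),.03)
```

```text
t 22.3 J now [0.0848 0.0994] z 0.0312 toolz [ 0.001  0.    -1.   ] y-dir vs jig deg 0.26 units [-0.014 -0.747  0.023] F [ 1.   0.6 -0.6]
```

Request:
{"fn": "play_rows", "kwargs": {
  "series": [
    [0,[0,-0.1,0],[0,0,0]],
    [0,[0,-0.15,0],[0,0,0]],
    [0,[0,-0.15,0],[0,0,0]],
    [0,[0,-0.15,0],[0,0,0]],
    [0,[0,-0.1,0],[0,0,0]],
    [0,[0,-0.07,0],[0,0,0]],
    [0,[0,0,0],[0,0,0]],
    [0,[0,0,0],[0,0,0]]
  ]
}}

```text
t: 23.3
tool_pos: [0.601, 0.1577, 0.0312]
tool_rot: [2.207, 2.233, 0.005]
contact_force: [6.9, 2.1, -3.4]
opening: 0.0133
grip_force: 60.0
```

Run:
```python
from m import *
go((.0848-.037,.0994),.0312)
t=grab("top");G=cv2.cvtColor(t["color"],cv2.COLOR_BGR2GRAY)
print(" ",list(range(178,204)))
for r in range(160,184): print(r,*G[r,178:204])
s=grab("scene")
im=np.hstack([cv2.resize(x["color"][a:a+75,b:b+50],None,fx=8,fy=8,interpolation=cv2.INTER_CUBIC) for x,a,b in((t,140,165),(s,145,285))])
cv2.imwrite("pics/last.png",im)
```

```text
t 23.3 J now [0.0499 0.0994] z 0.0312 toolz [ 0.004  0.001 -1.   ] y-dir vs jig deg 0.26 units [ 0.001 -0.041  0.   ] F [ 6.9  2.1 -3.4]
  [178, 179, 180, 181, 182, 183, 184, 185, 186, 187, 188, 189, 190, 191, 192, 193, 194, 195, 196, 197, 198, 199, 200, 201, 202, 203]
160 128 128 128 127 127 126 126 125 124 125 124 121 110 108 112 112 114 115 104 78 102 85 70 69 65 84
161 124 124 123 122 122 122 122 121 120 120 120 119 112 106 112 113 113 114 105 80 101 100 66 69 64 84
162 120 119 118 118 118 117 117 117 117 116 116 116 111 102 113 113 113 115 106 75 96 116 67 68 64 94
163 116 115 115 115 115 114 114 113 114 113 114 114 109 104 114 113 114 114 108 78 90 117 72 63 60 115
164 113 113 112 113 113 112 112 111 112 111 112 112 107 102 114 113 114 114 109 86 83 109 84 62 62 126
165 111 110 110 110 110 110 110 109 109 109 109 110 103 95 114 113 113 115 111 92 74 98 99 60 82 140
166 108 109 108 108 108 108 108 106 107 107 107 107 101 94 114 113 113 115 114 102 67 93 109 65 108 162
167 105 106 106 106 106 105 105 104 104 103 103 104 100 99 115 113 113 115 116 108 65 86 108 89 125 171
168 103 
[... 810 characters left out ...]
111 88 69 71 70 87 140
177 112 111 104 83 85 91 98 95 89 87 80 73 68 66 91 115 115 114 115 111 90 69 71 70 85 130
178 111 110 105 106 138 150 143 131 69 56 55 57 56 62 89 117 115 115 115 114 100 68 71 71 76 109
179 114 113 107 118 168 197 208 204 164 46 55 59 60 59 86 116 115 114 115 117 110 68 71 71 76 112
180 112 109 102 118 165 200 223 225 210 91 52 67 72 68 84 116 115 115 115 118 110 68 71 72 74 108
181 109 100 93 116 164 200 220 221 215 182 130 69 82 76 87 118 114 114 115 117 110 67 71 72 68 115
182 104 97 94 118 167 201 220 220 223 217 163 67 81 76 89 118 114 115 115 116 110 66 71 72 67 128
183 99 98 96 117 165 200 220 219 221 210 129 75 81 79 93 119 114 114 115 118 110 68 71 71 69 127
```

Request:
{"fn": "play_rows", "kwargs": {
  "series": [
    [0,[0,-0.045,0],[0,0,0]],
    [0,[0,0,0],[0,0,0]],
    [0,[0,0,0],[0,0,0]],
    [0,[0,0,0],[0,0,0]]
  ]
}}

```text
t: 23.9
tool_pos: [0.5988, 0.1577, 0.0312]
tool_rot: [2.207, 2.232, 0.005]
contact_force: [7.5, 1.6, -3.6]
opening: 0.0132
grip_force: 60.0
```

Run:
```python
from m import *
go((.0848-.037,.0994),.0312)
s=grab("scene");g=s["color"]
for n,off in(("pre",0),("now",.037)):
    print(n,[proj(s,np.r_[W((x-off,y)),.057]).round(1).tolist() for x,y in((.1015,-.072),(.0675,-.072),(.0675,.0))])
h=cv2.cvtColor(g,cv2.COLOR_BGR2HSV)
for r in range(190,224): print(r,"".join("#" if (h[r,c,1]<40 and h[r,c,2]>90) else "." for c in range(250,325)))
```

```text
t 23.9 J now [0.0477 0.0994] z 0.0312 toolz [ 0.004  0.001 -1.   ] y-dir vs jig deg 0.25 units [ 0.     0.002 -0.   ] F [ 7.5  1.6 -3.6]
pre [[287.8, 218.7], [279.6, 213.8], [291.9, 201.6]]
now [[278.9, 213.4], [270.9, 208.6], [283.2, 196.7]]
190 ..........................................###########.....#################
191 .........................................###########.....#################.
192 ........................................#############...#########.#######.#
193 .......................................############################.####...
194 ......................................###########...##############...##...#
195 .....................................###########......###########........#.
196 ....................................###########.........########.....#.##..
197 ...................................###########...........#######...........
198 ..................................###########..............####............
199 .................................###########.................##............
200 ...............................#.##########..........
[... 1162 characters left out ...]
.................................................#..........
216 ............................................#...................#..........
217 ...........................................##..................###.........
218 ..........................................##..#.##.............###.........
219 .........................................#....######...........#####.......
220 ##......................................#.....#####............#######....#
221 ###....................................#....######..............###########
222 ..###.................................#....######...............###########
223 ...###...............................#....######...................########
```

```bash
python3 -c "
from station import ctrl
print(ctrl.finish_job())"
```

```text
the job is handed in; nothing more can be done
None
```

I handed the job in with the heel flush in the fence corner (both camera views) and the slide held at 60 N, drawn out 37.1 mm against an index I measured at 36.9–37.4 mm; the arm hid the pointer at the end, so the line-up rests on measurements, not a direct look.

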